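Put the bit rail away and latch the push-push drawer tray

TASK

Put the loose rail of screwdriver bits back into the empty front compartment of the pulled-out drawer tray, bits up. Then press the tray shut until its push-push latch catches, feeling for the catch and never pushing harder than about 13 N, let go, and make sure that it stays in by itself. Leave the battery pack, the screw jar and the tape measure where they are.

Things in the scene. Friction and masses are not known exactly. Their poses are not given: they have to be found in the camera images.
- cabinet: Low plywood drawer unit fixed to the bench, 240 mm deep (x), 224 wide (y), 78 high. Origin: middle of its front lower edge, on the bench; +x from its front into it, turned up to 11 degrees from the robot's +x. Its one tray (0.4 kg) slides out along -x. A hidden push-push latch at the back was set by hand: the latch depths given for the tray may all be 6 mm deeper or shallower.
- tray (a joint): How far the tray is out, in m (positive = out): 0.10 to 0.12 at the start, stop at 0.125, friction 1.2 N. Latch depths (all shifted together by up to 0.006): a sprung plunger resists from 0.022 inwards; the catch takes at -0.0035; a rubber buffer starts at -0.0044. Let go, a caught tray springs back and rests at 0; an uncaught one comes out to 0.022. Pressing a latched tray again releases it.
- tray_front (a point): Middle of the outer face of the tray's wooden front board, 224 mm wide, 72 high (4 to 76 mm above the bench), no handle; push here. x points into the cabinet, y along the board, z up; 40 mm above the bench. Latched, its back stands 12 mm clear of the carcass. Push needed: 4 N at the plunger, rising to 8 N at the catch, then 8 N more per mm on the buffer; over 13 N breaks the latch.
- tray_bay (a point): Middle of the floor of the tray's empty front compartment, 15 mm above the bench. It is 96 mm long (x, into the cabinet), 180 wide (y), open on top, at the start wholly in front of the carcass. Heights above the bench: front board 76 mm (its outer face 24 mm before the compartment), side walls 52, divider behind 49. Drill bits and sockets are fixed in the rear compartment.
- rail_center (a point): Middle (half-way up) of the loose bit rail: black block 28 mm (x) by 96 mm (y) by 26 mm high with six steel bits standing up 12 mm from its top, 38 mm in all; the point is 19 mm above its underside. About 0.16 kg. z points up, towards the bits. It stands on the bench left or right of the drawer unit. Grip the block across its 28 mm.
- battery: Bystander: black and yellow tool battery pack, 112 x 76 x 64 mm, on the bench on the other side of the drawer unit. Origin: middle of its underside.
- screw_jar: Bystander: round screw jar, 72 mm across, 85 mm high, on the bench at the back right. Origin: middle of its underside.
- tape_measure: Bystander: yellow tape measure, about 80 x 36 x 60 mm, standing on the rear of the drawer unit's top. Origin: middle of its underside.
There are look-alikes about, which are no part of the job. Leave any brown or red look-alike of the part that bears rail_center alone.

How it is judged:
By the outcome, as a careful person would: the job done as asked, in the order asked, and still so for the second after the job is handed in, with the robot touching nothing.
It also fails if it takes over 72 s, if anything falls off the work surface, if the arm or the gripper's body presses on something with over 40 N, if the wrist force passes 120 N, or if a joint passes its speed limit or range.

ROBOT

A 6-joint arm with a two-finger parallel gripper is mounted at the origin on the work surface. World frame = base frame: x ahead of the robot, y to its left, z up, the work surface at z = 0. Lengths are in m, angles in rad, forces in N, time in s.
With the tool pointing down it reaches from about 0.275 to 0.75 m from the base axis. Payload 10.2 kg.
Tool frame: the origin (TCP) lies at the very end of the fingers, on their centre line; the grasp point (between the pads) lies 19 mm behind it; z points along the fingers, y is the line along which they close (so a half turn about z gives the same grasp; the last joint's range is limited). The gripper opens to 85 mm and grips with 20 to 120 N. Pads are 22 mm wide; open, the fingers measure 114 mm over their backs; the gripper's body (76 mm by 85 mm) begins 54 mm behind the grasp point. The pads swing forward as they close: fully open they stand 13 mm farther back than shut.
Start: joints at [-1.401, 0.313, 1.498, -0, 1.331, -0.223], TCP at [0.201, -0.485, 0.231] pointing down, gripper open.
Joint ranges: [-2.94, 2.94], [-0.97, 2.17], [0.19, 2.56], [-1.23, 4.37], [0.02, 3.11], [-2.88, 2.88]. Speed limits (rad/s): [2.39, 2.39, 3.01, 3.14, 3.14, 3.14].

INTERFACE

Orientations are given as a unit quaternion [w, x, y, z].
In Python, from cell import manip gives the robot as it stands. The module is installed in compiled form; this text tells all that it offers. Calls block until the motion is done:
- manip.goto(position, orientation): joint-space move of the TCP to a pose.
- manip.line_to(position, attitude=None, vel=0.15, threshold=None): straight line of the TCP; attitude=None keeps the orientation; vel is the mean speed in m/s. With threshold (N) it stops when the force on the tool has changed by that much, and returns True; else False.
- manip.goto_joints(angles): joint-space move.
- manip.command_gripper(opening, grasp_force=None): finger opening in m; grasp_force is the grip in N (None keeps the last); returns when the fingers have stopped.
- manip.wait(seconds).
- manip.inverse_kinematics(position, orientation): joint angles nearest the present ones, or None.
- manip.get_obs(): the state.
- manip.snapshot(name): name is "side" or "top"; returns a dict with "color" (480x640x3 uint8, blue, green, red), "fx", "fy", "cx", "cy" (pixels), "dist_coeffs" ([k1, k2, p1, p2, k3] as OpenCV has them; the pictures are not rectified), "R" (3x3) and "t" (3): a world point X has camera coordinates R X + t. Camera axes: x right, y down, z forward; pixel columns grow to the right and rows downward; lengths in m; the calibration is good to about 2 mm. A picture is of the moment at which its call begins. There is no depth.
A pose or a line that the arm cannot do raises manip.PlanningError and nothing moves.
- manip.hand_in(): hands the job in; it is judged then, once.
The state is a dict: "time_s": time; "q": joint angles; "joint_vel": joint speeds; "tau": joint torques, N m; "eef_pos": TCP position; "ee_rot": TCP orientation; "wrist_force": force on the tool from outside, world axes, zero at the start; "torque": the same for the moment, N m; "grip_width": finger opening in m; "finger_force": force on a finger pad.
Only numpy, scipy, OpenCV 4.12 (cv2) and the standard library are available. Lean on these libraries where they do the work, as an engineer would, in place of code of your own. Each camera call takes 0.05 s, during which the arm holds its last target. There are 200 camera calls.

## Working session

There is one attempt and no reset: what is moved stays moved. The work goes in short steps, each a Python script; the robot and the scene stay as the last script left them, time stands still between calls to the robot, and variables do not carry over. Pictures are saved under pics/ and viewed, at most 10 in all, crops included, and the job is handed in when it is done.

```bash
mkdir -p pics; python3 - <<'E'
from cell import manip
import cv2,pickle
for n in("top","side"):
    s=manip.snapshot(n); cv2.imwrite(f"pics/{n}0.png",s["color"]); pickle.dump(s,open(f"{n}0.pkl","wb"))
    print(n,s["fx"],s["cx"],s["dist_coeffs"],s["R"],s["t"], -s["R"].T@s["t"])
o=manip.get_obs(); print(o["ee_rot"],o["time_s"])
E
```

```text
top 552.2443935389069 312.9604572419836 [0.05735809 0.         0.         0.         0.        ] [[-0.01314182 -0.99989482 -0.00613583]
 [-0.98235995  0.01405563 -0.18647083]
 [ 0.18653746  0.00357703 -0.98244134]] [0.04094392 0.57065882 1.14671016] [0.34722605 0.02881683 1.23323791]
side 475.3577972690856 310.33657861610743 [-0.13034079  0.          0.          0.          0.        ] [[-0.73060207 -0.68258854 -0.0171319 ]
 [-0.4237632   0.47295906 -0.77248591]
 [ 0.53539271 -0.55711994 -0.63480077]] [0.4321602  0.28975821 0.89208408] [-0.03908931  0.65494165  0.79753352]
[-5.51855170e-04  9.80773962e-01  1.95146436e-01  1.36266207e-05] 0.1
```

View pics/top0.png

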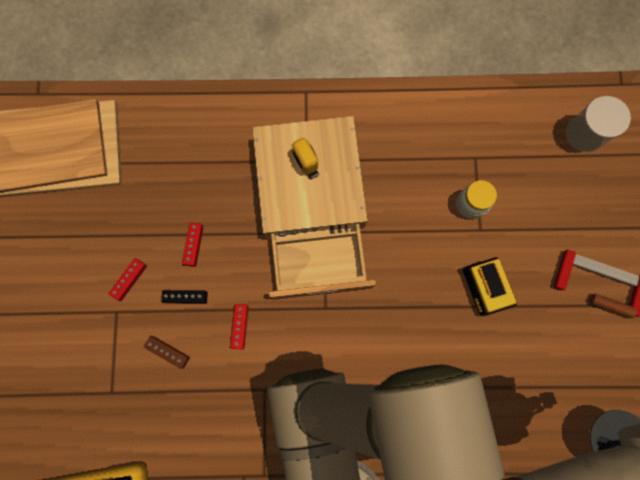

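View pics/side0.png

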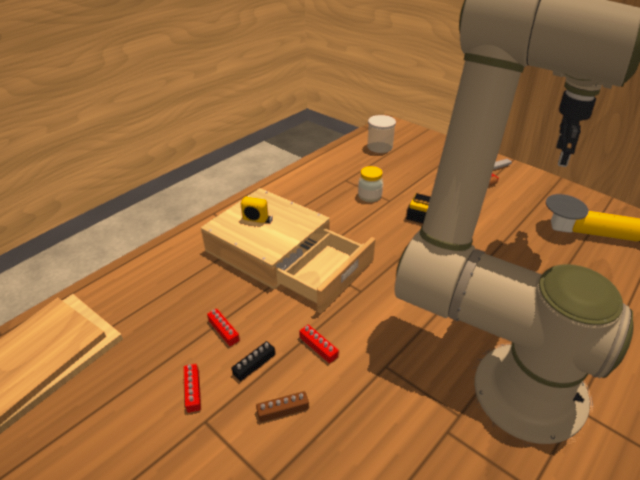

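The top view shows the black rail at about (184,297), with its long axis along the columns. The tray's front board runs from (268,294) to (375,285), the carcass top from (253,126) to (366,221), and red and brown look-alikes surround the rail. The side view shows the black rail at (253,360), bits up, clear of the others.

```bash
cat > h.py <<'E'
import cv2,numpy as np,pickle
def ray(s,px,z):
    K=np.array([[s["fx"],0,s["cx"]],[0,s["fy"],s["cy"]],[0,0,1]])
    p=cv2.undistortPoints(np.array(px,float).reshape(-1,1,2),K,np.array(s["dist_coeffs"])).reshape(-1,2)
    d=np.c_[p,np.ones(len(p))]@s["R"]; c=-s["R"].T@s["t"]
    return c+d*((z-c[2])/d[:,2])[:,None]
def rail(s,roi):   # box of dark pixels, roi=x0,y0,x1,y1
    x0,y0,x1,y1=roi; m=(s["color"][y0:y1,x0:x1].max(2)<45).astype(np.uint8)
    m=cv2.morphologyEx(m,cv2.MORPH_CLOSE,np.ones((7,7)))
    c=max(cv2.findContours(m,0,1)[0],key=cv2.contourArea)+np.array([x0,y0])
    return c,cv2.minAreaRect(c)
E
python3 - <<'E'
from h import *
t=pickle.load(open("top0.pkl","rb")); s=pickle.load(open("side0.pkl","rb"))
for im,roi,h in((t,(150,280,215,312),.013),(s,(225,335,282,385),.013)):
    c,r=rail(im,roi); p=ray(im,c.reshape(-1,2),.026)[:,:2]
    print(r); 
    M=cv2.moments(c); print("ctr",ray(im,[M["m10"]/M["m00"],M["m01"]/M["m00"]],.016))
    rr=cv2.minAreaRect(p.astype(np.float32)*1000); print("world rect",rr)
img=t["color"]
a=cv2.resize(img[210:310,250:385],None,fx=5.9,fy=5.9,interpolation=cv2.INTER_CUBIC)[:590,:800]
cv2.imwrite("pics/crop1.png",a)
print("carcass top",ray(t,[[253,126],[354,117],[366,221],[262,234]],.078))
print("tray",ray(t,[[268,297],[375,288]],.076))
E
```

```text
((184.0, 296.5), (11.0, 44.0), 90.0)
ctr [[0.45045017 0.31750631 0.016     ]]
world rect ((449.6560363769531, 315.3482666015625), (95.88750457763672, 23.861480712890625), 89.06751251220703)
((253.3000030517578, 360.9000244140625), (15.0, 47.000003814697266), 53.13010025024414)
ctr [[0.45005726 0.32044895 0.016     ]]
world rect ((445.70513916015625, 320.05859375), (96.56544494628906, 34.73389434814453), 87.28556060791016)
carcass top [[ 0.81895119  0.16215796  0.078     ]
 [ 0.83652873 -0.06136175  0.078     ]
 [ 0.60070486 -0.08088042  0.078     ]
 [ 0.57555951  0.14156285  0.078     ]]
tray [[ 0.44162933  0.128613    0.076     ]
 [ 0.4573817  -0.09536794  0.076     ]]
```

View pics/crop1.png

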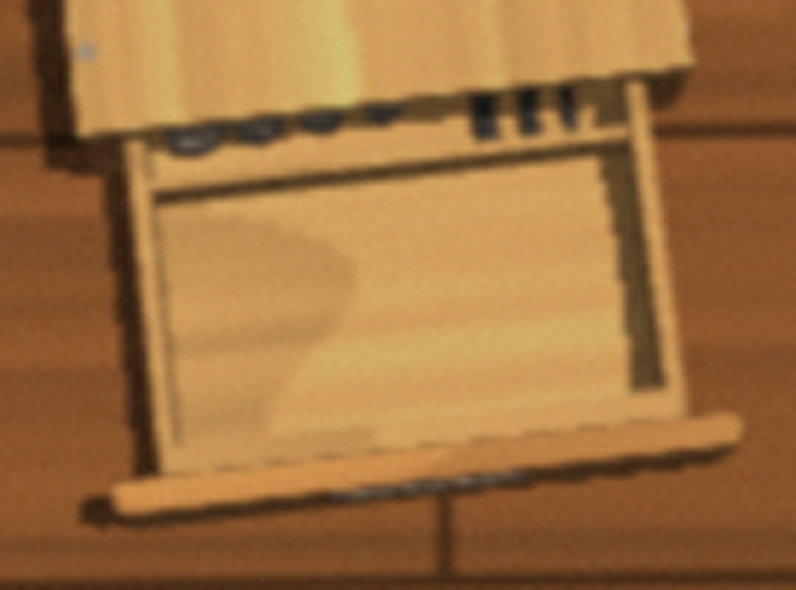

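The crop shows the empty front compartment. The outer top edge of the front board runs from (115,515) to (738,442) in the crop, the divider top is near row 190 to 140, and the carcass front edge runs from (72,137) to (692,68).

```bash
cat >> h.py <<'E'
def quat(phi,flip=0):  # tool down, tool y along world angle phi
    a=(phi+np.pi/2)/2+flip*np.pi/2
    return np.array([0,np.cos(a),np.sin(a),0])
def show(manip):
    o=manip.get_obs(); print("t",o["time_s"],"pos",np.round(o["eef_pos"],4),"F",np.round(o["wrist_force"],2),"grip",round(o["grip_width"],4),o["finger_force"])
E
python3 - <<'E'
from h import *
from cell import manip
t=pickle.load(open("top0.pkl","rb"))
f=lambda x,y:[250+x/5.9-.4,210+y/5.9-.4]
F=ray(t,[f(115,515),f(738,444)],.076); C=ray(t,[f(72,137),f(692,68)],.078)
D=ray(t,[f(152,190),f(628,138)],.049)
for n,P in(("front",F),("carc",C),("div",D)):
    v=P[1]-P[0]; print(n,P[:,:2].round(4),np.degrees(np.arctan2(v[0],-v[1])),np.hypot(*v[:2]),P.mean(0))
ph=np.radians(-2)
best=None
for k in(0,1):
    print(k,manip.inverse_kinematics([.45,.318,.15],quat(ph,k)),manip.inverse_kinematics([.5,.02,.15],quat(np.radians(5),k)))
k=min((0,1),key=lambda k:abs(manip.inverse_kinematics([.45,.318,.15],quat(ph,k))[5]))
manip.command_gripper(.05,40)
manip.goto([.45,.318,.15],quat(ph,k)); show(manip)
s=manip.snapshot("side"); cv2.imwrite("pics/side1.png",s["color"][180:420,150:470].repeat(2,0).repeat(2,1))
E
```

```text
front [[ 0.4418  0.1263]
 [ 0.464  -0.0949]] 5.715332359565345 0.22238021906988417 [0.4529018  0.01569668 0.076     ]
carc [[ 0.5781  0.142 ]
 [ 0.6004 -0.0828]] 5.659198373358138 0.22586114343159389 [0.58926606 0.02961206 0.078     ]
div [[ 0.5635  0.1152]
 [ 0.5806 -0.0611]] 5.525448140883492 0.17711815376503923 [0.5720658  0.02705725 0.049     ]
0 [ 4.02524126e-01  4.44064022e-01  1.53134669e+00 -4.44089210e-16
  1.16618194e+00  4.37430711e-01] [-1.94580373e-01  3.40882815e-01  1.68469935e+00 -4.44089210e-16
  1.11601049e+00 -2.81846836e-01]
1 [ 4.02524126e-01  4.44064022e-01  1.53134669e+00 -4.44089210e-16
  1.16618194e+00 -2.70416194e+00] [-1.94580373e-01  3.40882815e-01  1.68469935e+00 -4.44089210e-16
  1.11601049e+00  2.85974582e+00]
t 3.5083 pos [0.4504 0.3175 0.15  ] F [ 0.61 -1.    0.92] grip 0.0504 0.0
```

View pics/side1.png

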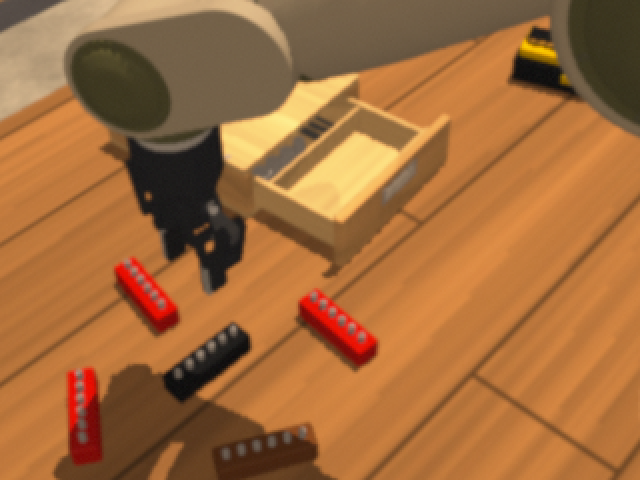

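The gripper (around (200,230)) hangs above and behind the black rail (205,360), with no obstacle beneath, so I can grasp.

```bash
python3 - <<'E'
from h import *
from cell import manip
hit=manip.line_to([.45,.318,.005],vel=.08,threshold=12); print(hit); show(manip)
if not hit:
    manip.command_gripper(.0,40); show(manip)
    manip.line_to([.45,.318,.15],vel=.12); show(manip)
for n in("side","top"):
    s=manip.snapshot(n); pickle.dump(s,open(n+"2.pkl","wb"))
    if n=="side": cv2.imwrite("pics/side2.png",s["color"][180:420,150:470].repeat(2,0).repeat(2,1))
E
```

```text
False
t 5.525 pos [0.4502 0.3181 0.0053] F [0.7  0.45 0.38] grip 0.05 0.0
t 5.85 pos [0.4504 0.3182 0.0055] F [-0.15 -0.37  4.39] grip 0.0276 41.17832958698273
t 7.2083 pos [0.4497 0.3178 0.1493] F [-0.02 -0.02 -0.57] grip 0.0276 40.500240325927734
```

View pics/side2.png

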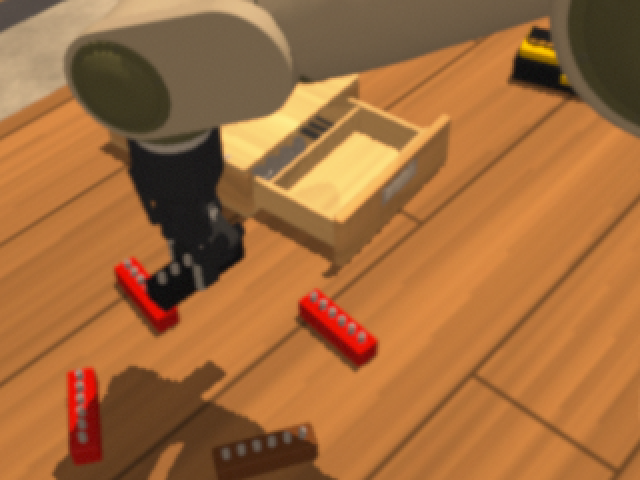

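The rail hangs level in the fingers at about (205,275), bits up, and all the look-alikes are undisturbed. Next I place it.

```bash
python3 - <<'E'
from h import *
from cell import manip
q=quat(np.radians(5.65)); x,y=.5246,.0228
manip.goto([x,y,.15],q)
manip.line_to([x,y,.045],vel=.12)
manip.wait(.2); show(manip)
print(manip.line_to([x,y,.0175],vel=.03,threshold=4)); show(manip)
manip.command_gripper(.045); show(manip)
manip.line_to([x,y,.15],vel=.12); 
manip.goto([.37,.08,.15],quat(np.radians(5.65))); show(manip)
for n in("side","top"):
    s=manip.snapshot(n); pickle.dump(s,open(n+"3.pkl","wb"))
    if n=="side": a=s["color"]
    else: b=s["color"]
cv2.imwrite("pics/p3.png",np.hstack([i.repeat(2,0).repeat(2,1) for i in(a[180:380,200:400],b[200:400,230:430])]))
E
```

```text
t 9.7 pos [0.5249 0.0227 0.0455] F [ 0.2   0.18 -0.88] grip 0.0272 40.49119591712952
True
t 10.4667 pos [0.5248 0.0229 0.0205] F [1.06 0.27 4.43] grip 0.0272 41.21290862560272
t 10.7833 pos [0.524  0.0229 0.0199] F [ 1.02  0.68 -0.52] grip 0.045 0.0
t 12.7167 pos [0.3708 0.0798 0.1502] F [ 1.23 -0.44  0.22] grip 0.0449 0.0
```

View pics/p3.png

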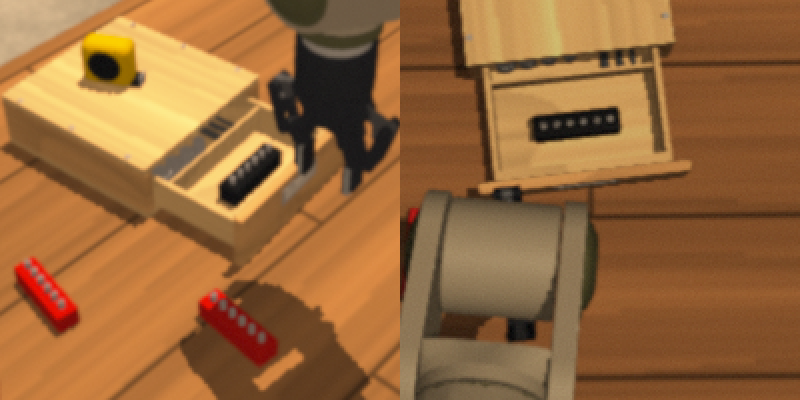

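The rail stands upright in the middle of the bay (left half (250,175), right half (575,123)), and the finger tips are free. Next I push slowly on the middle of the board, logging the force.

```bash
python3 - <<'E'
from h import *
from cell import manip
th=np.radians(5.65); u=np.array([np.cos(th),np.sin(th),0]); f0=np.array([.4529,.0157,.025])
q=quat(th-np.pi/2)
P=lambda d:f0+u*d   # d = TCP travel rel. to face's start
fx=lambda n=6:-np.mean([(manip.wait(.02),manip.get_obs()["wrist_force"]@u)[1] for _ in range(n)])
manip.command_gripper(0)
manip.goto(P(-.05)+[0,0,.1],q); manip.line_to(P(-.05),vel=.1)
b=fx(15); print("bias",b)
hit=manip.line_to(P(.058),vel=.04,threshold=6); show(manip); print(hit,fx()-b)
d=.058
if not hit:
  while d<.115:
    F=fx(4)-b
    print(round(d,4),round(F,2),end=" | ")
    if F>10.3: break
    st=.002 if F<3 else .001 if F<7.5 else .0004
    if manip.line_to(P(d+st),vel=.008 if F<7.5 else .004,threshold=max(1.5,11.3-F)): 
        print("THR",fx(4)-b); break
    d+=st
show(manip); np.save("b.npy",[b,d])
E
```

```text
bias 0.029613449667721902
t 18.8333 pos [0.5106 0.0214 0.025 ] F [-0.67 -0.2  -0.58] grip -0.0003 0.0
False 0.7720367400389484
0.058 0.93 | 0.06 -0.88 | 0.062 -0.32 | 0.064 -0.15 | 0.066 -0.09 | 0.068 0.75 | 0.07 0.26 | 0.072 -0.06 | 0.074 0.15 | 0.076 0.15 | 0.078 0.5 | 0.08 0.31 | 0.082 0.13 | 0.084 0.01 | 0.086 3.86 | 0.087 4.64 | 0.088 3.79 | 0.089 4.04 | 0.09 3.88 | 0.091 4.43 | 0.092 3.97 | 0.093 4.2 | 0.094 4.7 | 0.095 4.89 | 0.096 5.03 | 0.097 5.29 | 0.098 5.27 | 0.099 5.58 | 0.1 5.35 | 0.101 5.6 | 0.102 5.67 | 0.103 5.92 | 0.104 6.08 | 0.105 6.09 | 0.106 6.5 | 0.107 6.8 | 0.108 6.69 | 0.109 6.29 | 0.11 6.24 | 0.111 6.73 | 0.112 7.29 | THR 5.380317860289203
t 34.6917 pos [0.5631 0.0269 0.0243] F [-5.75 -0.21  1.34] grip 0.0001 0.0
```

```bash
python3 - <<'E'
from h import *
from cell import manip
th=np.radians(5.65); u=np.array([np.cos(th),np.sin(th),0]); f0=np.array([.4529,.0157,.025])
P=lambda d:f0+u*d
b=np.load("b.npy")[0]
def fx(n=8):
    o=[(manip.wait(.02),manip.get_obs())[1] for _ in range(n)]
    return -np.mean([i["wrist_force"]@u for i in o])-b, np.mean([(i["eef_pos"]-f0)@u for i in o])
d=fx()[1]
for i in range(25):
    F,p=fx(); print(round(d*1e3,2),round(p*1e3,2),round(F,2),end=" | ")
    if F>10.2: break
    st=.0003
    t=manip.line_to(P(d+st),vel=.003,threshold=max(1.8,12-F))
    if t: print("THR",end=" "); d=fx()[1]; continue
    d+=st
print(); show(manip); np.save("b.npy",[b,d])
E
```

```text
110.73 110.71 5.18 | 111.03 110.53 6.27 | 111.33 110.72 7.41 | 111.63 110.98 7.57 | 111.93 111.23 7.91 | 112.23 111.39 8.95 | 112.53 111.51 9.74 | 112.83 111.65 10.65 | 
t 38.0833 pos [0.564  0.0267 0.0247] F [-10.59  -1.23   1.3 ] grip -0.0 0.0
```

The steep rise at the end, about 6 N/mm against 0.15 N/mm before, is the buffer. So the catch has been passed; I'll let go and check.

```bash
python3 - <<'E'
from h import *
from cell import manip
th=np.radians(5.65); u=np.array([np.cos(th),np.sin(th),0]); f0=np.array([.4529,.0157,.025])
P=lambda d:f0+u*d
b,d=np.load("b.npy")
for e in(1.5,3,4.5,6,8,12):
    manip.line_to(P(d-e/1e3),vel=.02); F=-np.mean([(manip.wait(.02),manip.get_obs()["wrist_force"]@u)[1] for _ in range(5)])-b
    print(e,round(F,2),end=" | ")
manip.line_to(P(d-.06),vel=.08)
manip.line_to(P(d-.06)+[0,0,.15],vel=.15)
manip.goto([.30,-.30,.25],quat(th-np.pi/2)); show(manip)
a,b=[manip.snapshot(n) for n in("side","top")]
pickle.dump(b,open("top4.pkl","wb"))
a,b=a["color"],b["color"]
cv2.imwrite("pics/p4.png",np.hstack([i.repeat(2,0).repeat(2,1) for i in(a[160:400,180:380],b[100:340,230:430])]))
E
```

```text
1.5 8.18 | 3 6.64 | 4.5 5.58 | 6 5.76 | 8 -0.26 | 12 -0.37 | t 43.525 pos [ 0.3004 -0.2995  0.2498] F [ 0.56  0.78 -0.04] grip -0.0001 0.0
```

View pics/p4.png

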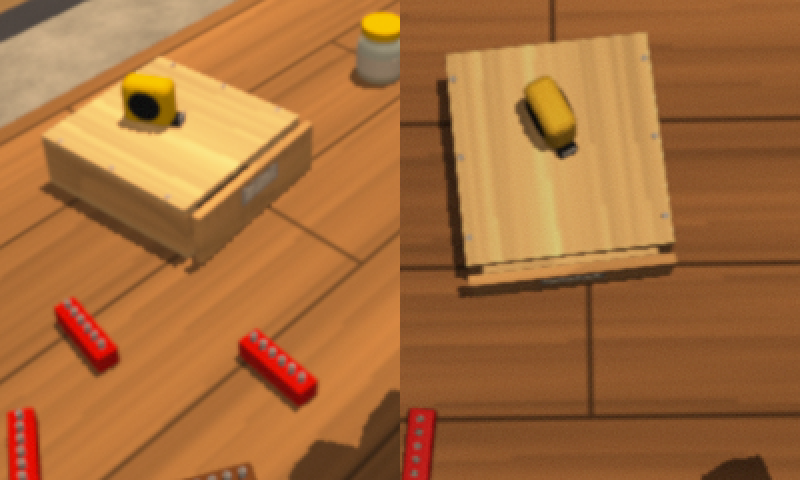

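The board sits about 12 mm clear of the carcass (right half (570,270)). It stayed in after contact was lost about 6 mm back, and the tape measure and jar are unmoved.

```bash
python3 -c "
from cell import manip
print(manip.hand_in())"
```

```text
the job is handed in; nothing more can be done
None
```

The rail stands bits up in the front compartment, and the tray is latched and stayed in by itself after I let go. The highest push force I read was about 11 N, and the job was handed in at about 44 s.

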